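Close the gear case and start the polishing lathe

TASK

The gear case of the polishing lathe is open and its motor is switched off. First lower the cover plate gently over the two locating pins until it rests flush on the case, letting its holes find the pins rather than forcing it. Only then start the motor with the rotary handle: clockwise to the middle (start) detent, leave it there for about two seconds while the motor comes up, then on to the last (run) detent, and leave everything else on the bench standing where it is.

Things in the scene. Friction and masses are not known exactly. Their poses are not given: they have to be found in the camera images.
- cover: cover of the gear case: loose aluminium plate 150 x 110 x 6 mm (x, y, z), 0.25 to 0.5 kg, with two 12 mm through-holes on its long (x) centre line, 56 mm either side of the middle, and in its middle an upright dark steel grip bar 50 mm long (x), 14 mm thick (y), top at 40 mm. Origin: centre of the underside, z up. It fits either way round (half a turn about z)
- cover_grip (a point): point in the middle of the cover's grip bar, 29 mm above the plate's underside; axes as the cover's (x along the bar)
- gearcase: green open-topped gear case fixed to the bench, 150 x 110 x 55 mm, gears inside, a 26 mm shaft stub on its +x end. Two steel pins, 10 mm thick, 112 mm apart, chamfered about 1.3 mm at the tip, stand 16 mm above the rim on the long (x) centre line, on a stiff adjusting bar that sits anywhere up to 7 mm from the middle along x: not in any reading, feel or look. Origin: centre of the underside, z up
- seat (a point): centre of the case's rim plane, 55 mm above the bench; axes as the case's. The middle between the pins lies on its x axis, at an unknown x of -7 to +7 mm. A seated cover has its origin at that middle, at the rim's height; it is 16 mm higher while the plate rides on the pin tips
- starter: grey motor-starter box fixed to the bench, 100 x 100 x 55 mm, black rotary handle on top. Origin: centre of the underside. White raised marks round the handle: off (one broad) lies towards its +x, start (one narrow) 1.3 rad clockwise of that seen from above, run (two narrow) 2.6 rad clockwise
- handle_grip (a point): point on the handle's upright axis at the height to grip, 31 mm above the box (86 mm above the bench). The handle is a black disc of 66 mm diameter, 8 mm thick, with an upright bar 56 mm long, 16 mm thick, top 46 mm above the box, with a 7 mm thick nose on one end that points at the marks (67 mm in all). x axis: along the bar to the nose; z up; turns with the handle
- handle (a joint): angle of the handle in rad, growing clockwise seen from above: 0 off, 1.3 start, 2.6 run. Sprung detents hold it at these three; leaving one takes up to about 0.4 N m, and half way (0.65 and 1.95) it snaps over to the next. End stops lie 0.04 rad beyond off and run
- bowl: bystander: light wooden bowl, 110 mm across, 50 mm tall, standing loose on the bench. Origin: centre of its underside
- cup: bystander: wooden cup, 64 mm across, 70 mm tall, standing loose on the bench. Origin: centre of its underside
- chesspiece: bystander: small dark turned wooden figure, 44 mm across its foot, 70 mm tall, standing loose on the bench. Origin: centre of its underside
- napkinring: bystander: wooden ring, 48 mm across, 30 mm tall, standing loose on the bench. Origin: centre of its underside
- blank: bystander: solid light wooden cylinder, 120 mm across, 90 mm tall, standing loose on the bench. Origin: centre of its underside
- oil: bystander: amber glass oil bottle, 60 mm across, 150 mm tall, standing loose on the bench. Origin: centre of its underside
Mind the look-alikes: they are no part of the job. What is shaped like the starter but red or yellow is not meant.

How it is judged:
On the way, in this order (a step that is already met when the one before it is completed fails the run):
1. the cover rests flush on the case over both pins while the handle is still at off (x of cover in the frame of seat between -0.0095 and 0.0095 m and y of cover in the frame of seat between -0.003 and 0.003 m and z of cover in the frame of seat between -0.0025 and 0.0015 m and angle between the x axis of cover and the x axis of seat, either way round below 0.05 rad and angle between the z axis of cover and the z axis of seat, either way round below 0.025 rad and z of cover_grip in the frame of seat above 0.02 m and value of joint handle below 0.25 rad), for 0.2 s.
2. the handle stays at the start detent (within 0.2 rad) for at least one second, cover in place (x of cover in the frame of seat between -0.0095 and 0.0095 m and y of cover in the frame of seat between -0.003 and 0.003 m and z of cover in the frame of seat between -0.0025 and 0.0015 m and angle between the x axis of cover and the x axis of seat, either way round below 0.05 rad and angle between the z axis of cover and the z axis of seat, either way round below 0.025 rad and z of cover_grip in the frame of seat above 0.02 m and value of joint handle between 1.1 and 1.5 rad), for 1 s.
3. the handle is at the run detent (x of cover in the frame of seat between -0.0095 and 0.0095 m and y of cover in the frame of seat between -0.003 and 0.003 m and z of cover in the frame of seat between -0.0025 and 0.0015 m and angle between the x axis of cover and the x axis of seat, either way round below 0.05 rad and angle between the z axis of cover and the z axis of seat, either way round below 0.025 rad and z of cover_grip in the frame of seat above 0.02 m and value of joint handle above 2.45 rad), for 0.2 s.
At the end, for the whole second after the job is handed in: cover right side up and at rest on the case over both pins (within 9.5 mm of the middle along it, 3 mm across), underside within 1.5 mm of the rim, level to 0.025 rad, square to 0.05 rad either way round; handle within 0.15 rad of run; bowl, cup, figure, ring, blank, bottle upright (all of step 3 and linear speed of cover below 0.02 m/s and angle between each of bowl, cup, chesspiece, napkinring, blank, oil's own z axis and vertical below 0.3 rad); the robot touches nothing.
It fails at once if the motor was switched on (handle past 0.65 rad) with the cover not in place on the case (value of joint handle above 0.7 rad and distance between cover and seat above 0.012 m).
It fails at once if the cover was forced onto the case or its pins with more than 60 N (contact force between cover and gearcase above 60 N).
It fails at once if a bystander (bowl, cup, figure, ring, blank or bottle) was pushed more than 40 mm or tipped over (distance of any of bowl, cup, chesspiece, napkinring, blank, oil from where it was at the start of the episode above 0.04 m or angle between any of bowl, cup, chesspiece, napkinring, blank, oil's own z axis and vertical above 0.5 rad).
It also fails if it takes over 72 s, if anything falls off the work surface, if the arm or the gripper's body presses on something with over 40 N, if the wrist force passes 120 N, or if a joint passes its speed limit or range.

ROBOT

A 6-joint arm with a two-finger parallel gripper is mounted at the origin on the work surface. World frame = base frame: x ahead of the robot, y to its left, z up, the work surface at z = 0. Lengths are in m, angles in rad, forces in N, time in s.
With the tool pointing down it reaches from about 0.35 to 0.775 m from the base axis. Payload 5.5 kg.
Tool frame: the origin (TCP) lies midway between the tips of the shut fingers; the grasp point (between the pads) lies 19 mm behind it; z points along the fingers, y is the line along which they close (so a half turn about z gives the same grasp; the last joint's range is limited). The gripper opens to 85 mm and grips with 20 to 120 N. Pads are 22 mm wide; open, the fingers measure 114 mm over their backs; the gripper's body (76 mm by 85 mm) begins 54 mm behind the grasp point. The pads swing forward as they close: fully open they stand 13 mm farther back than shut.
Start: joints at [-0.14, 0.313, 0.046, 1.304, 0, 1.431], TCP at [0.575, -0, 0.206] pointing down, gripper open.
Joint ranges: [-2.76, 2.76], [-0.86, 1.69], [-1.03, 1.26], [-2.2, 2.34], [-1.47, 1.5], [-3.14, 3.14]. Speed limits (rad/s): [2.57, 2.57, 3.14, 3.14, 3.14, 3.14].

INTERFACE

Orientations are given as a unit quaternion [w, x, y, z].
In Python, from workcell import get_state, read_camera, camera_info, hand_in, recognise gives the robot as it stands.
- The arm moves only by the tool arm_command, never from a script. Its argument "moves" is one flat list of numbers, 7 for each row, row after row: the opening, from -1 (shut) to 1 (fully open), then the shift along the tool's x, y, z in mm, then the turn, a rotation vector about the tool's x, y, z in rad. A call has 1 to 8 rows; each row shifts and turns the commanded pose from where the row before left it, along the tool's axes as they then stand; what a row does not reach is not made up. A row lasts 1/8 s, in which the tool goes at most 62.5 mm and 10.7 degrees, less where a joint would pass 70% of its speed; a pose out of reach is approached as far as the arm can. A call with a gripper value outside its range is refused whole. The fingers move at their own pace and stop on an object; "newtons" is the grip in N (left out, the last holds). Time passes only in rows, so rows that do not move let the fingers close. It gives the time, the measured TCP pose, the force, the opening and the grip force at its end, in the units of the state.
- get_state(): the state, without advancing time (a new reading comes with each control period).
- read_camera(name): name is "scene" or "side" or "wrist"; returns (picture, depth): 420x560x3 uint8, blue, green, red; 420x560 float32, m along the optical axis (not along the pixel's ray), 0 where there is no reading.
- camera_info(name): a dict with "fovy" (degrees; the focal length in pixels is half the picture's height over the tangent of half this angle, whatever the lens; pixels are square), "cx", "cy" (the principal point, pixels), "eye" and "orientation" of the camera in the world; the wrist camera has in their place "tool_from_camera" (4x4, takes a point from camera to tool coordinates, whose origin is the TCP and whose axes are the flange's). Camera axes: x right, y down, z forward; pixel columns grow to the right and rows downward; lengths in m; the calibration is good to about 2 mm. A picture is of the moment at which its call begins: read the wrist's pose just before it. camera_info takes no time and is no camera call.
- hand_in(): hands the job in; it is judged then, once.
Trained networks look in the newest picture that a camera, given by its name, has taken for a name from the list of things; names that differ only in an ending like _2 or _b are one class to them, and where a whole thing is asked for, a point or a joint stands for the part that bears it (a point fixed in the world has none). Each returns a list of dicts, best first, with "confidence" (0 to 1); they miss things now and then, are a little off and sometimes report something else, mostly with a low value. They report only what shows in the picture. A call takes as long as a camera call. They do not tell look-alikes from the thing itself.
- recognise(camera, label): "point" ([column, row] in pixels, amid what is visible of it).
The state is a dict: "clock": time; "joint_pos": joint angles; "qvel": joint speeds; "tau": joint torques, N m; "tcp_pos": TCP position; "orientation": TCP orientation; "wrist_force": force on the tool from outside, world axes, zero at the start; "ft_torque": the same for the moment, N m; "finger_gap": finger opening in m; "grip_force": force on a finger pad.
Only numpy, scipy, OpenCV 4.12 (cv2) and the standard library are available. Lean on these libraries where they do the work, as an engineer would, in place of code of your own. Each camera call takes 0.05 s, during which the arm holds its last target. There are 200 camera calls.

## Working session

There is one attempt and no reset: what is moved stays moved. The work goes in short steps, Python scripts to look and compute and a tool call to move; the robot and the scene stay as the last step left them, time stands still between calls to the robot, and variables do not carry over. Pictures are saved under pics/ and viewed, at most 10 in all, crops included, and the job is handed in when it is done.

Besides the shell and the picture viewer there is one more tool, called after "Call:" as a command line: name --argument value ..., lists and objects as JSON in quotes. arm_command: Moves the arm, as the interface text tells. Its arguments: {"type":"object","properties":{"moves":{"type":"array"},"newtons":{"type":"number"}},"required":["moves"]}

```bash
mkdir -p pics; cat > h.py <<'E'
import numpy as np,cv2
from scipy.spatial.transform import Rotation as R
from workcell import *
def q2R(q): return R.from_quat([q[1],q[2],q[3],q[0]]).as_matrix()
def cam(name):
    s=get_state(); p,d=read_camera(name); i=camera_info(name)
    if name=='wrist':
        T=np.eye(4);T[:3,:3]=q2R(s['orientation']);T[:3,3]=s['tcp_pos'];T=T@np.array(i['tool_from_camera'])
    else:
        T=np.eye(4);o=np.array(i['orientation']);T[:3,:3]=o if o.shape==(3,3) else q2R(o);T[:3,3]=i['eye']
    return p,d,i,T
def cloud(d,i,T):
    h,w=d.shape;f=h/2/np.tan(np.radians(i['fovy'])/2)
    v,u=np.mgrid[:h,:w]
    P=np.stack([(u-i['cx'])/f*d,(v-i['cy'])/f*d,d],-1)@T[:3,:3].T+T[:3,3]
    P[d==0]=np.nan
    return P
E
python3 - <<'E'
from h import *
s=get_state();print(s)
for n in ['scene','side']:
    p,d,i,T=cam(n);print(n,i)
    cv2.imwrite(f'pics/{n}.png',p);np.savez(f'{n}.npz',p=p,P=cloud(d,i,T))
    for l in ['cover','gearcase','starter','handle_grip','cover_grip']:
        print(l,[(np.round(r['point']),round(r['confidence'],2)) for r in recognise(n,l)])
E
```

```text
{'clock': 0.0, 'joint_pos': array([-1.39567647e-01,  3.13998355e-01,  4.49686057e-02,  1.30358025e+00,
        1.93858835e-05,  1.43119536e+00]), 'qvel': array([-0.00024724,  0.00036509, -0.00071017,  0.00033412, -0.00058963,
       -0.00097247]), 'tau': array([-2.90074182e-03, -4.80629075e+01,  2.98531097e+01,  1.95313990e-02,
       -3.83516899e-04, -4.27451073e-05]), 'tcp_pos': array([5.74447756e-01, 9.29284688e-05, 2.05005823e-01]), 'orientation': array([-7.30041497e-04,  7.07094717e-01,  7.07118264e-01, -5.38036583e-04]), 'wrist_force': array([ 0.15141382, -0.17970352,  0.66389711]), 'ft_torque': array([-0.02771208,  0.013787  ,  0.00043447]), 'grip_force': 0.0, 'finger_gap': 0.08524212325637753}
scene {'fovy': 46.05287085290153, 'cx': 273.6000694536902, 'cy': 211.24239287175615, 'eye': array([1.01991502, 0.45542247, 0.9834508 ]), 'orientation': array([-0.10340289,  0.32622324,  0.89368544, -0.29019403])}
cover [(array([408., 299.]), 0.76)]
gearcase [(array([400., 224.]), 0.64), (array([405., 299.]), 0.41)]
starter [(array([207., 114.]), 0.8), (array([187., 168.]), 0.74), (array([252., 145.]), 0.72)]
handle_grip [(array([256., 136.]), 0.88), (array([206., 102.]), 0.83), (array([186., 157.]), 0.61)]
cover_grip [(array([405., 298.]), 0.92)]
side {'fovy': 49.05169695670284, 'cx': 279.51477182812033, 'cy': 206.80489396584977, 'eye': array([0.34358074, 0.84170276, 0.93127293]), 'orientation': array([ 0.06153483, -0.12507606,  0.90961592, -0.39136725])}
cover [(array([290., 325.]), 0.84), (array([202., 206.]), 0.3)]
gearcase [(array([281., 221.]), 0.74)]
starter [(array([342., 137.]), 0.77), (array([339., 170.]), 0.69), (array([288., 157.]), 0.66)]
handle_grip [(array([338., 164.]), 0.62), (array([340., 129.]), 0.57), (array([287., 150.]), 0.42)]
cover_grip [(array([291., 322.]), 0.77), (array([336., 161.]), 0.72)]
```

View pics/scene.png

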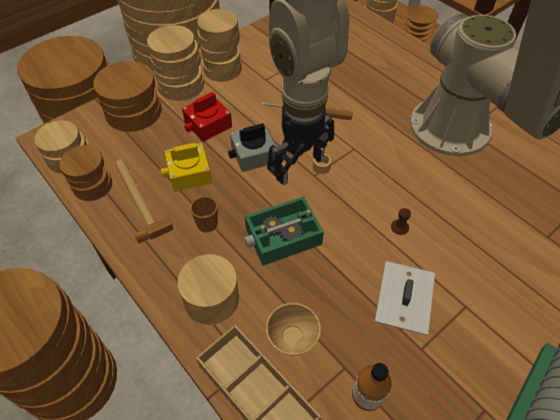

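View pics/side.png

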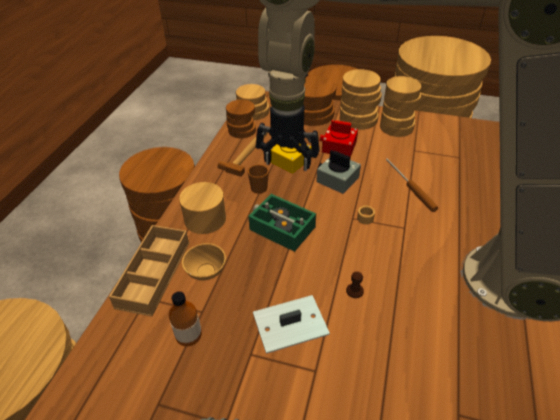

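The scene view shows the cover at (406,298), the green case at (284,230), the grey starter at (252,146), and red and yellow look-alikes at (207,115) and (187,167). The side view agrees: cover (290,322), case (282,221), starter (340,170).

```bash
cat > m.py <<'E'
from h import *
D={n:np.load(n+'.npz') for n in('scene','side')}
def rect(n,win,zr,msk=None,off=0):
    P=D[n]['P'];p=D[n]['p'].astype(int);h=P.shape
    u0,u1,v0,v1=win
    M=np.zeros(P.shape[:2],bool);M[v0:v1,u0:u1]=1
    z=P[...,2];M&=(z>zr[0])&(z<zr[1])
    if msk is not None:M&=msk(p)
    Q=P[M]
    (c,wh,a)=cv2.minAreaRect((Q[:,:2]*1000).astype(np.float32))
    print(n,len(Q),'c',np.round(c,1),'wh',np.round(wh,1),'a',round(a,1),'zmed',round(np.median(Q[:,2])*1000,1))
light=lambda p:p.min(-1)>110
green=lambda p:(p[...,1]>p[...,2]*1.3)&(p[...,1]>p[...,0]*1.05)
grey=lambda p:(p.max(-1)-p.min(-1)<40)&(p.max(-1)>60)
dark=lambda p:p.max(-1)<60
for n,wc,wg,ws in(('scene',(365,445,255,340),(240,330,190,270),(225,280,115,175)),('side',(245,335,285,355),(240,325,185,255),(310,368,145,195))):
    P=D[n]['P']
    print('cover');rect(n,wc,(0,.015),light); rect(n,wc,(.025,.05))
    print('case');rect(n,wg,(.048,.062),green);rect(n,wg,(.062,.085))
    print('starter');rect(n,ws,(.048,.058),grey);print('bar');rect(n,ws,(.075,.11))
    for w in(wc,wg,ws):
        z=P[w[2]:w[3],w[0]:w[1],2];print('z pct',np.round(np.nanpercentile(z,[1,10,50,90,99]),3))
E
python3 m.py
python3 - <<'E'
import cv2
p=cv2.imread('pics/scene.png');q=cv2.imread('pics/side.png')
a=cv2.resize(p[105:275,160:335],None,fx=2.2,fy=3.2*2.2/3.2,interpolation=3);b=cv2.resize(q[140:310,240:415],None,fx=2.2,fy=2.2,interpolation=3)
cv2.imwrite('pics/z1.png',cv2.hconcat([a,b]))
E
```

```text
cover
scene 2955 c [494.4 268.7] wh [155.1 111.3] a 33.8 zmed 6.1
scene 172 c [497.2 269.9] wh [52.  14.8] a 33.1 zmed 39.1
case
scene 1032 c [596.9 -20.4] wh [113.8 151.3] a 72.5 zmed 54.7
scene 41 c [592.1 -18.4] wh [  9.4 120.9] a 72.8 zmed 70.0
starter
scene 508 c [ 487.9 -267.5] wh [102.2 100.4] a 69.7 zmed 54.9
bar
scene 283 c [ 488.8 -269.4] wh [22.3 66.5] a 64.0 zmed 94.9
z pct [-0.004 -0.001  0.003  0.008  0.04 ]
z pct [-0.004 -0.001  0.005  0.054  0.059]
z pct [-0.004 -0.001  0.033  0.295  0.348]
cover
side 2458 c [495.8 267.6] wh [152.7 115.5] a 33.9 zmed 6.8
side 185 c [495.8 270.8] wh [48.6 15.9] a 34.7 zmed 38.9
case
side 668 c [596.  -18.2] wh [112.1 152.1] a 72.4 zmed 54.9
side 33 c [600.9 -19.4] wh [ 37.3 133.7] a 85.2 zmed 69.6
starter
side 344 c [ 487.9 -265.1] wh [ 95.2 101.7] a 69.7 zmed 55.0
bar
side 202 c [ 488.6 -266.3] wh [21.6 66.8] a 71.4 zmed 94.2
z pct [-0.003 -0.001  0.003  0.008  0.04 ]
z pct [-0.003 -0.001  0.003  0.053  0.059]
z pct [-0.003 -0.     0.018  0.081  0.314]
```

View pics/z1.png

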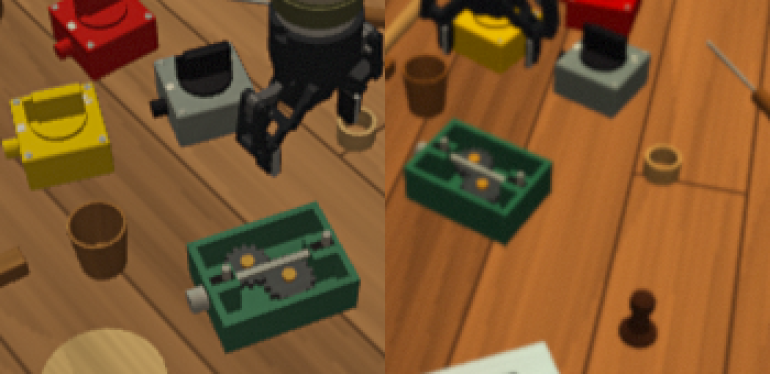

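The crop shows both pin tips of the case on the adjusting bar. The starter's handle bar is in line with the box axis, at off, and the shaft stub is at the far (+x) end. The wrist camera is nearly over the case now, so I'll use it to find the pins.

```bash
python3 - <<'E'
from h import *
p,d,i,T=cam('wrist');P=cloud(d,i,T);np.savez('wrist.npz',p=p,P=P)
cv2.imwrite('pics/w1.png',p)
z=P[...,2]
from scipy import ndimage
L,n=ndimage.label((z>.064)&(z<.08))
for k in range(1,n+1):
    m=L==k
    if m.sum()>20: print(m.sum(),np.round(P[m].mean(0)*1000,1),np.argwhere(m).mean(0)[::-1], np.round((P[m].max(0)-P[m].min(0))*1000))
print(T[:3,3],T[:3,2])
m=(z>.05)&(z<.06)&(p[...,1]>p[...,2]*1.3)
print(cv2.minAreaRect((P[m][:,:2]*1000).astype(np.float32)))
E
```

```text
393 [366.2 139.2  65.9] [23.66666667 26.71246819] [20. 18.  6.]
1288 [771.9  19.3  72.2] [496.52018634 172.01630435] [ 60. 107.  16.]
96 [536.5  -1.2  69.2] [238.38541667 194.01041667] [10.  9.  7.]
92 [642.2 -35.3  69.2] [348.83695652 227.95652174] [10.  9.  7.]
199 [ 687.4 -177.2   68.1] [381.20603015 347.73366834] [24. 45.  7.]
[0.57384898 0.08100329 0.37304877] [ 1.06048736e-04 -3.11235668e-01 -9.50332756e-01]
((566.3492431640625, -107.80987548828125), (293.3128967285156, 150.4148406982422), 72.1624526977539)
```

View pics/w1.png

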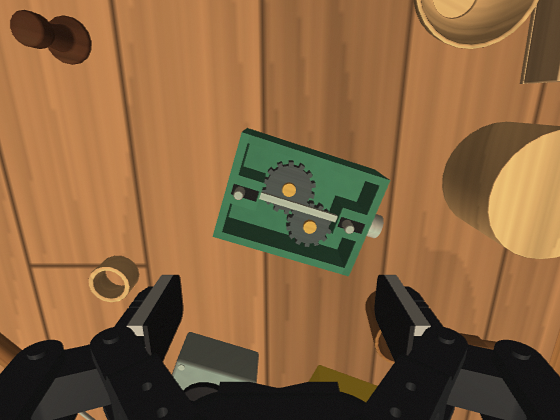

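Pin tips appear at (238,194) and (349,228), about 111 mm apart, and their middle is about 7 mm to the -x side of the case centre. I'll look again with the tool at placing yaw, so that calibration errors cancel.

Call:
arm_command --moves '[1,-18,15,0,0,0,0,1,0,0,0,0,0,-0.181,1,0,0,0,0,0,-0.181,1,0,0,0,0,0,-0.181,1,0,0,0,0,0,-0.181,1,0,0,0,0,0,-0.181,1,0,0,0,0,0,-0.181,1,0,0,0,0,0,-0.179]'

```text
clock: 1.65
tcp_pos: [0.5901, -0.018, 0.206]
orientation: [0.0, 0.149, 0.989, 0.0]
wrist_force: [-0.7, 0.1, -0.1]
finger_gap: 0.0857
grip_force: 0.0
```

Call:
arm_command --moves '[1,0,0,0,0,0,0,1,0,0,0,0,0,0]'

```text
clock: 1.9
tcp_pos: [0.5901, -0.018, 0.2059]
orientation: [0.0, 0.154, 0.988, -0.0]
wrist_force: [-0.1, -0.1, 0.2]
finger_gap: 0.0857
grip_force: 0.0
```

```bash
cat >> h.py <<'E'
from scipy import ndimage
def pose():
    s=get_state();Rm=q2R(s['orientation']);t=np.array(s['tcp_pos'])
    print('t',round(s['clock'],2),'tcp',np.round(t*1000,1),'phi',round(np.degrees(np.arctan2(Rm[1,1],Rm[0,1])),2),'zax',np.round(Rm[:,2],4),'F',np.round(s['wrist_force'],1),'M',np.round(s['ft_torque'],2),'gap',round(s['finger_gap']*1000,1),'grip',round(s['grip_force'],1))
    return t,Rm
E
python3 - <<'E'
from h import *
t,Rm=pose()
p,d,i,T=cam('wrist');P=cloud(d,i,T);cv2.imwrite('pics/w2.png',p)
z=P[...,2]
L,n=ndimage.label((z>.064)&(z<.08))
for k in range(1,n+1):
    m=L==k
    if 20<m.sum()<200: print(m.sum(),np.round(P[m].mean(0)*1000,1),'tool',np.round((P[m].mean(0)-t)@Rm*1000,1),np.argwhere(m).mean(0)[::-1])
E
```

```text
t 1.9 tcp [590.1 -18.  205.9] phi 72.31 zax [ 1.e-04 -0.e+00 -1.e+00] F [-0.1 -0.1  0.2] M [-0.03  0.02  0.01] gap 85.7 grip 0.0
101 [535.8  -1.7  69.7] tool [ 56.7  -1.  136.2] [276.33663366 131.        ]
88 [641.5 -35.6  69.1] tool [-54.4  -1.1 136.8] [276.44318182 246.27272727]
```

Call:
arm_command --moves '[1,29.6,40.8,0,0,0,0,1,29.6,40.8,0,0,0,0,1,29.6,40.8,0,0,0,0,1,29.6,40.8,0,0,0,0,1,29.6,40.8,0,0,0,0,1,29.6,40.8,0,0,0,0,1,0,0,0,0,0,-0.18,1,0,0,0,0,0,-0.18]'

```text
clock: 2.95
tcp_pos: [0.4939, 0.2699, 0.2059]
orientation: [0.0, -0.03, 1.0, -0.0]
wrist_force: [-0.8, 0.3, -0.9]
finger_gap: 0.0855
grip_force: 0.0
```

Call:
arm_command --moves '[1,0,0,0,0,0,-0.18,1,0,0,0,0,0,-0.18,1,0,0,0,0,0,-0.18,1,0,0,0,0,0,0,1,0,0,0,0,0,0]'

```text
clock: 3.58
tcp_pos: [0.4944, 0.2689, 0.2059]
orientation: [0.0, -0.291, 0.957, -0.0]
wrist_force: [-0.3, 0.0, 0.8]
finger_gap: 0.0852
grip_force: 0.0
```

```bash
cat > cov.py <<'E'
from h import *
import sys
t,Rm=pose()
p,d,i,T=cam('wrist');P=cloud(d,i,T);cv2.imwrite(sys.argv[1],p)
Q=(P-t)@Rm*1000
z=P[...,2]*1000; z0=float(sys.argv[2])   # plate underside height mm
near=np.hypot(Q[...,0],Q[...,1])<110
m=(z>z0+2)&(z<z0+12)&near&(p.min(-1)>90)
print('plate',m.sum(),np.median(z[m]),cv2.minAreaRect(Q[m][:,:2].astype(np.float32)))
b=(z>z0+33)&(z<z0+46)&(np.hypot(Q[...,0],Q[...,1])<40)
if b.sum()>50: print('bar',b.sum(),np.median(z[b]),cv2.minAreaRect(Q[b][:,:2].astype(np.float32)))
# holes: non-plate blobs enclosed by plate, at plate height
f=ndimage.binary_fill_holes(m)&~m
L,n=ndimage.label(f)
fpx=210/np.tan(np.radians(i['fovy'])/2)
for k in range(1,n+1):
    q=L==k
    if 15<q.sum()<400:
        v,u=np.argwhere(q).mean(0)
        ray=T[:3,:3]@np.array([(u-i['cx'])/fpx,(v-i['cy'])/fpx,1])
        X=T[:3,3]+ray*((z0+6)/1000-T[2,3])/ray[2]
        print('hole',q.sum(),np.round([u,v]),'world',np.round(X*1000,1),'tool',np.round((X-t)@Rm*1000,1))
E
python3 cov.py pics/c1.png 0
```

```text
t 3.58 tcp [494.4 268.9 205.9] phi 123.84 zax [ 1.e-04 -0.e+00 -1.e+00] F [-0.3  0.   0.8] M [-0.02 -0.01  0.04] gap 85.2 grip 0.0
plate 12156 5.15694629226271 ((0.29750823974609375, 1.18072509765625), (149.00538635253906, 110.3831787109375), 0.03055632673203945)
bar 615 38.85910316265589 ((0.6816043853759766, 1.3336238861083984), (49.45161437988281, 12.561997413635254), 0.3469850718975067)
hole 102 [278. 125.] world [446.8 238.2   6. ] tool [ 56.6   1.  199.9]
hole 76 [278. 223.] world [539.1 299.9   6. ] tool [-54.4   0.9 199.9]
```

The holes and plate sit 1 mm from the tool centre and the yaw matches. Descending and gripping.

Call:
arm_command --moves '[1,0.6,1.1,40,0,0,0,1,0,0,45,0,0,0,1,0,0,45,0,0,0,1,0,0,35,0,0,0,1,0,0,20,0,0,0,1,0,0,8,0,0,0,1,0,0,0,0,0,0,1,0,0,0,0,0,0]'

```text
clock: 4.62
tcp_pos: [0.4943, 0.2698, 0.0141]
orientation: [0.001, -0.293, 0.956, 0.0]
wrist_force: [0.1, -0.7, 0.2]
finger_gap: 0.0853
grip_force: 0.0
```

Call:
arm_command --moves '[-1,0,0,0,0,0,0,-1,0,0,0,0,0,0,-1,0,0,0,0,0,0,-1,0,0,0,0,0,0,-1,0,0,0,0,0,0,-1,0,0,0,0,0,0,-1,0,0,0,0,0,0]' --newtons 70

```text
clock: 5.5
tcp_pos: [0.4935, 0.2693, 0.0133]
orientation: [0.0, -0.293, 0.956, -0.0]
wrist_force: [-1.0, -1.3, 5.1]
finger_gap: 0.0094
grip_force: 68.9
```

Call:
arm_command --moves '[-1,0,0,-5,0,0,0,-1,0,0,-20,0,0,0,-1,0,0,-45,0,0,0,-1,0,0,-50,0,0,0,-1,0,0,-40,0,0,0,-1,0,0,0,0,0,0,-1,0,0,0,0,0,0]'

```text
clock: 6.38
tcp_pos: [0.4921, 0.2692, 0.1708]
orientation: [-0.002, -0.293, 0.956, -0.0]
wrist_force: [0.3, 0.3, -5.0]
finger_gap: 0.0087
grip_force: 68.7
```

```bash
python3 cov.py pics/c2.png 160
```

```text
t 6.38 tcp [492.1 269.2 170.8] phi 124.05 zax [-3.e-03 -9.e-04 -1.e+00] F [ 0.3  0.3 -5. ] M [-0.08  0.04 -0.05] gap 8.7 grip 68.7
plate 29101 162.790563119454 ((-0.05603790283203125, 1.7719154357910156), (149.8391571044922, 110.38709259033203), 0.0622381828725338)
bar 2485 196.48885286870726 ((1.3617935180664062, -0.8200435638427734), (48.81124496459961, 32.41181564331055), 22.509363174438477)
hole 17 [246. 253.] world [502.1 255.7 166. ] tool [ -0.8 -16.8   4.8]
hole 19 [194. 273.] world [529.4 238.  166. ] tool [-13.5 -46.7   4.7]
hole 28 [208. 309.] world [545.8 256.7 166. ] tool [-37.5 -40.4   4.7]
hole 20 [275. 348.] world [546.6 305.7 166. ] tool [-65.6  -0.3   4.6]
hole 24 [284. 349.] world [544.  310.7 166. ] tool [-66.3   5.3   4.6]
```

View pics/c2.png

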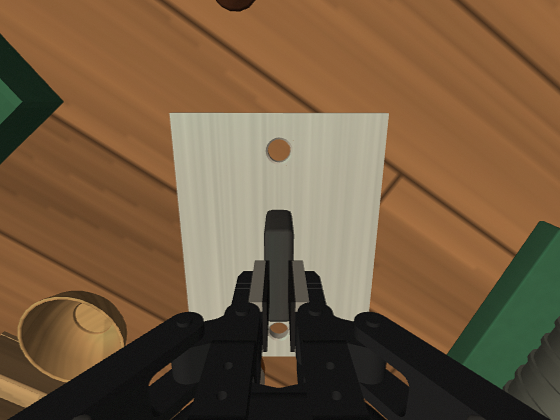

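The plate is held square, with its holes at (278,150) and (278,330). Measuring the holes' tool-frame positions and the tilt.

```bash
cat > hole.py <<'E'
from h import *
t,Rm=pose()
p,d,i,T=cam('wrist');P=cloud(d,i,T);Q=(P-t)@Rm*1000
z=Q[...,2]; m=(abs(z-8)<6)&(p.min(-1)>110)&(np.hypot(Q[...,0],Q[...,1])<100)
A=np.c_[Q[m][:,:2],np.ones(m.sum())];c=np.linalg.lstsq(A,Q[m][:,2],rcond=None)[0];print('plane',np.round(c,4))
f=210/np.tan(np.radians(i['fovy'])/2)
C=np.linalg.inv(np.r_[np.c_[Rm,t],[[0,0,0,1]]])@T
for (u0,v0) in((278,150),(278,330)):
    w=np.zeros(z.shape,bool);w[v0-22:v0+22,u0-22:u0+22]=1
    b=w&((P[...,2]<t[2]-.025))
    L,n=ndimage.label(b);
    if not n: print('none');continue
    k=1+np.argmax(ndimage.sum(b,L,range(1,n+1)));b=L==k
    v,u=np.argwhere(b).mean(0);ray=C[:3,:3]@np.array([(u-i['cx'])/f,(v-i['cy'])/f,1])
    for zp in (c[2]/1000,c[2]/1000+.006): print(b.sum(),np.round([u,v],1),'tool',np.round((C[:3,3]+ray*(zp-C[2,3])/ray[2])*1000,1))
E
python3 hole.py
```

```text
t 6.42 tcp [491.6 268.9 170.3] phi 124.05 zax [-0.0042 -0.0015 -1.    ] F [ 0.3  0.3 -4.6] M [-0.03 -0.01 -0.03] gap 8.8 grip 68.7
plane [-3.100e-03 -1.500e-03  8.332e+00]
372 [278.7 149.6] tool [56.5  1.8  8.3]
372 [278.7 149.6] tool [55.7  1.8 14.3]
139 [278.5 327.6] tool [-53.2   1.6   8.3]
139 [278.5 327.6] tool [-57.7   1.6  14.3]
```

Call:
arm_command --moves '[-1,0,0,0,0,0,0.18,-1,0,0,0,0,0,0.18,-1,0,0,0,0,0,0.18,-1,0,0,0,0,0,0.18,-1,0,0,0,0,0,0.182,-1,-15,-20,0,0,0,0,-1,-30,-41,0,0,0,0,-1,-30,-41,0,0,0,0]'

```text
clock: 7.48
tcp_pos: [0.5329, 0.1485, 0.1707]
orientation: [-0.002, 0.153, 0.988, -0.0]
wrist_force: [0.7, -0.3, -4.3]
finger_gap: 0.0089
grip_force: 68.8
```

Call:
arm_command --moves '[-1,-30,-41,0,0,0,0,-1,-30,-41,0,0,0,0,-1,-30,-41,0,0,0,0,-1,-15,-20.7,0,0,0,0,-1,0,0,10,0,0,0,-1,0,0,15,0,0,0,-1,0,0,15,0,0,0,-1,0,0,10,0,0,0]'

```text
clock: 8.48
tcp_pos: [0.5892, -0.018, 0.121]
orientation: [-0.001, 0.153, 0.988, 0.0]
wrist_force: [0.1, -0.4, -5.6]
finger_gap: 0.0092
grip_force: 68.7
```

Call:
arm_command --moves '[-1,0,0,10,0,0,0,-1,0,0,0,0,0,0,-1,0,0,0,0,0,0]'

```text
clock: 8.85
tcp_pos: [0.5907, -0.0192, 0.1134]
orientation: [0.0, 0.153, 0.988, -0.0]
wrist_force: [0.8, -0.2, -5.0]
finger_gap: 0.0089
grip_force: 68.8
```

```bash
cat > look.py <<'E'
from h import *
import sys
t,Rm=pose()
p,d,i,T=cam('wrist');Q=(cloud(d,i,T)-t)@Rm*1000
cr=p[115:185,243:313];dd=Q[115:185,243:313,2]
a=cv2.resize(cr,(490,490),interpolation=3)
b=cv2.applyColorMap(np.uint8(np.clip(dd*4,0,255)),2);b=cv2.resize(b,(280,280),interpolation=0);b=cv2.copyMakeBorder(b,0,210,0,0,0)
cv2.imwrite(sys.argv[1],cv2.hconcat([a,b]))
f=210/np.tan(np.radians(i['fovy'])/2)
C=np.linalg.inv(np.r_[np.c_[Rm,t],[[0,0,0,1]]])@T
w=np.zeros(p.shape[:2],bool);w[120:180,248:308]=1
for lo,hi in((17,27),(27,200),(13,200)):
    m=w&(Q[...,2]>lo)&(Q[...,2]<hi)
    if m.sum()>5: print((lo,hi),m.sum(),np.argwhere(m).mean(0)[::-1].round(1),Q[m].mean(0).round(1))
m=w&(Q[...,2]<13);print('plate z',np.median(Q[m][:,2]))
E
python3 look.py pics/l1.png
```

```text
t 8.85 tcp [590.7 -19.2 113.4] phi 72.37 zax [ 1.e-03 -1.e-04 -1.e+00] F [ 0.8 -0.2 -5. ] M [-0.01 -0.02  0.  ] gap 8.9 grip 68.8
(27, 200) 368 [278.8 149.8] [51.3  1.1 53.8]
(13, 200) 382 [278.8 150. ] [51.4  1.1 52.3]
plate z 8.354043625053556look.py:7: RuntimeWarning: invalid value encountered in cast
  b=cv2.applyColorMap(np.uint8(np.clip(dd*4,0,255)),2);b=cv2.resize(b,(280,280),interpolation=0);b=cv2.copyMakeBorder(b,0,210,0,0,0)
```

View pics/l1.png

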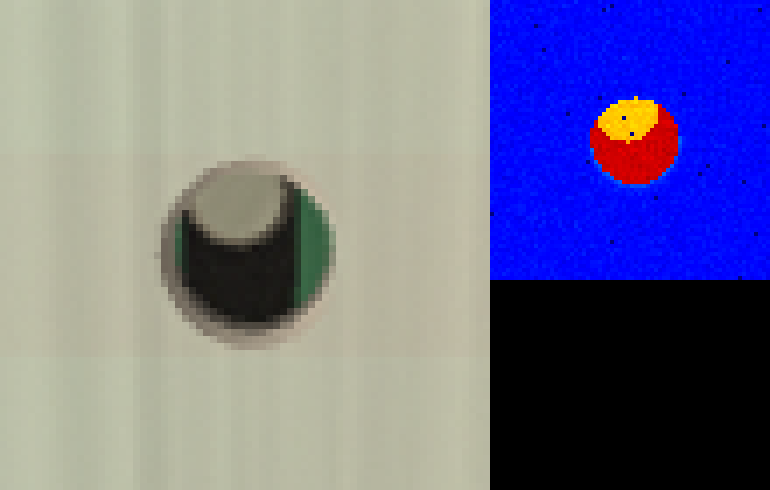

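Through the front hole the pin tip shows at about pixel (277,143), against the hole's centre at (278.7,149.7). Converting both to tool coordinates.

```bash
cat > pin.py <<'E'
from h import *
import sys
t,Rm=pose(); i=camera_info('wrist');C=np.array(i['tool_from_camera']);f=210/np.tan(np.radians(i['fovy'])/2)
u,v=map(float,sys.argv[1:3]); zt=t[2]-.071
def pt(u,v,z):
    r=C[:3,:3]@np.array([(u-i['cx'])/f,(v-i['cy'])/f,1]);return (C[:3,3]+r*(z-C[2,3])/r[2])*1000
print('pin',pt(u,v,zt).round(2),'px/mm',f/((zt-C[2,3])*1000),'hole',pt(278.7,149.7,.0113).round(2), 'cam',C[:3,3].round(4),C[:3,2].round(3),'vert px slope')
E
python3 pin.py 277 142.7
```

```text
t 8.9 tcp [590.9 -19.3 113.6] phi 72.37 zax [ 1.3e-03 -2.0e-04 -1.0e+00] F [ 1.2  0.7 -5.2] M [ 0.01 -0.04  0.02] gap 9.0 grip 68.8
pin [57.26 -0.08 42.58] px/mm 1.599819685170995 hole [57.22  0.93 11.3 ] cam [ 0.0814  0.0007 -0.1671] [-0.312  0.     0.95 ] vert px slope
```

Call:
arm_command --moves '[-1,0,-1,10,0,0,0,-1,0,0,8,0,0,0,-1,0,0,4,0,0,0,-1,0,0,0,0,0,0,-1,0,0,0,0,0,0,-1,0,0,0,0,0,0]'

```text
clock: 9.65
tcp_pos: [0.5904, -0.0202, 0.0913]
orientation: [0.0, 0.153, 0.988, 0.0]
wrist_force: [0.2, 0.2, -4.5]
finger_gap: 0.0091
grip_force: 68.8
```

```bash
python3 look.py pics/l2.png 2>/dev/null
```

```text
t 9.65 tcp [590.4 -20.2  91.3] phi 72.37 zax [ 8.e-04 -1.e-04 -1.e+00] F [ 0.2  0.2 -4.5] M [ 0.01 -0.07 -0.02] gap 9.1 grip 68.8
(17, 27) 227 [278.7 147.1] [57.3  0.9 21.3]
(27, 200) 141 [278.9 153.9] [51.2  1.1 36.8]
(13, 200) 375 [278.7 149.8] [54.9  0.9 27. ]
plate z 8.319362138034155
```

View pics/l2.png

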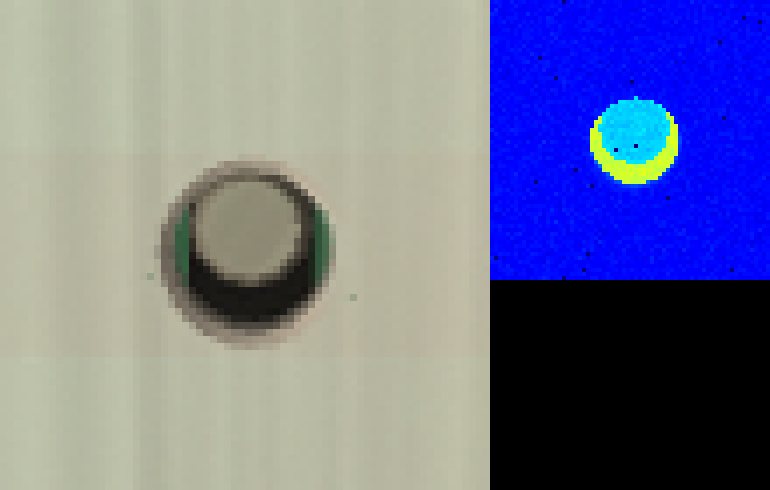

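The pin face is at pixel (278.7,147.6), level with the hole's axis to within about 0.2 mm. Lowering step by step while watching the force.

Call:
arm_command --moves '[-1,0,0,4,0,0,0,-1,0,0,2,0,0,0,-1,0,0,2,0,0,0,-1,0,0,2,0,0,0,-1,0,0,0,0,0,0,-1,0,0,0,0,0,0]'

```text
clock: 10.45
tcp_pos: [0.5901, -0.0202, 0.081]
orientation: [0.0, 0.153, 0.988, 0.0]
wrist_force: [-0.2, -0.8, -5.3]
finger_gap: 0.0088
grip_force: 68.8
```

Call:
arm_command --moves '[-1,0,0,3,0,0,0,-1,0,0,3,0,0,0,-1,0,0,2,0,0,0,-1,0,0,1,0,0,0,-1,0,0,1,0,0,0,-1,0,0,0,0,0,0,-1,0,0,0,0,0,0]'

```text
clock: 11.32
tcp_pos: [0.5901, -0.0202, 0.071]
orientation: [0.0, 0.153, 0.988, 0.0]
wrist_force: [0.4, 0.5, -4.9]
finger_gap: 0.0088
grip_force: 68.8
```

Call:
arm_command --moves '[-1,0,0,0.5,0,0,0,-1,0,0,0.5,0,0,0,-1,0,0,0.5,0,0,0,-1,0,0,0,0,0,0]'

```text
clock: 11.82
tcp_pos: [0.59, -0.0202, 0.0693]
orientation: [-0.0, 0.153, 0.988, -0.0]
wrist_force: [0.0, -0.3, -4.9]
finger_gap: 0.0093
grip_force: 68.7
```

Call:
arm_command --moves '[-1,0,0,0.5,0,0,0,-1,0,0,0.5,0,0,0,-1,0,0,0,0,0,0,-1,0,0,0,0,0,0]'

```text
clock: 12.32
tcp_pos: [0.5901, -0.0201, 0.0685]
orientation: [0.0, 0.153, 0.988, 0.0]
wrist_force: [-0.2, 0.8, -4.3]
finger_gap: 0.0086
grip_force: 69.2
```

Call:
arm_command --moves '[-1,0,0,0.5,0,0,0,-1,0,0,0,0,0,0,-1,0,0,0,0,0,0]'

```text
clock: 12.7
tcp_pos: [0.5902, -0.0201, 0.0684]
orientation: [0.0, 0.153, 0.988, 0.0]
wrist_force: [-2.1, 0.7, 2.3]
finger_gap: 0.009
grip_force: 71.1
```

Contact was gentle (7 N) at rim height. Releasing and lifting.

Call:
arm_command --moves '[-0.2,0,0,0,0,0,0,0.3,0,0,0,0,0,0,1,0,0,0,0,0,0,1,0,0,0,0,0,0,1,0,0,-10,0,0,0,1,0,0,-30,0,0,0,1,0,0,-50,0,0,0,1,0,0,-50,0,0,0]'

```text
clock: 13.7
tcp_pos: [0.5899, -0.0201, 0.2099]
orientation: [0.0, 0.153, 0.988, -0.0]
wrist_force: [0.7, -0.6, 0.0]
finger_gap: 0.085
grip_force: 0.0
```

Call:
arm_command --moves '[1,0,0,0,0,0,0,1,0,0,0,0,0,0]'

```text
clock: 13.95
tcp_pos: [0.5901, -0.0202, 0.2082]
orientation: [0.0, 0.153, 0.988, 0.0]
wrist_force: [-0.6, 0.3, -0.3]
finger_gap: 0.0855
grip_force: 0.0
```

```bash
python3 cov.py pics/c3.png 55; python3 - <<'E'
from h import *
t,Rm=pose();p,d,i,T=cam('wrist');P=cloud(d,i,T)
z=P[...,2];m=(z>.055)&(z<.067)&(p.min(-1)>110)&(np.hypot(P[...,0]-.59,P[...,1]+.02)<.1)
c=np.linalg.lstsq(np.c_[P[m][:,:2]-[.59,-.02],np.ones(m.sum())],z[m],rcond=None)[0];print(c)
E
```

```text
t 13.95 tcp [590.1 -20.2 208.2] phi 72.36 zax [ 7.e-04 -1.e-04 -1.e+00] F [-0.6  0.3 -0.3] M [0.02 0.04 0.  ] gap 85.5 grip 0.0
plate 16092 60.1237907579171 ((0.7514114379882812, 0.9063682556152344), (150.39219665527344, 110.41874694824219), 0.11494078487157822)
bar 866 93.79827484249023 ((1.3820247650146484, 1.0184192657470703), (49.52616882324219, 13.494766235351562), 0.3969138562679291)
hole 142 [278. 129.] world [535.8  -2.   61. ] tool [ 57.3   0.9 147.1]
hole 125 [278. 243.] world [643.2 -36.3  61. ] tool [-55.4   0.7 147.2]
t 14.0 tcp [589.5 -20.1 207.2] phi 72.36 zax [-1.2e-03  2.0e-04 -1.0e+00] F [ 0.1  0.4 -0.6] M [ 0.03  0.01 -0.01] gap 85.5 grip 0.0
[0.00010342 0.00043486 0.06013802]
```

Plate top is at 60–61 mm and level to under 1 mrad, so the cover is seated. Now the grey starter.

Call:
arm_command --moves '[1,4.4,-53.2,0,0,0,0,1,4.4,-53.2,0,0,0,0,1,4.4,-53.2,0,0,0,0,1,4.4,-53.2,0,0,0,0,1,4.4,-53.2,0,0,0,0,1,0,0,0,0,0,0.046,1,0,0,0,0,0,0,1,0,0,0,0,0,0]'

```text
clock: 15.05
tcp_pos: [0.4883, -0.2663, 0.2071]
orientation: [-0.001, 0.175, 0.985, 0.0]
wrist_force: [-0.1, -0.4, -0.3]
finger_gap: 0.0856
grip_force: 0.0
```

```bash
python3 - <<'E'
from h import *
t,Rm=pose();p,d,i,T=cam('wrist');P=cloud(d,i,T);Q=(P-t)@Rm*1000;z=P[...,2]*1000
cv2.imwrite('pics/s1.png',p)
n=np.hypot(Q[...,0],Q[...,1])<90
for a,b in((93,106),(58,67),(50,57)):
    m=n&(z>a)&(z<b);L,k=ndimage.label(m);s=ndimage.sum(m,L,range(1,k+1));m=L==1+np.argmax(s)
    print(m.sum(),np.median(z[m]),cv2.minAreaRect(Q[m][:,:2].astype(np.float32)))
E
```

```text
t 15.05 tcp [ 488.3 -266.3  207.1] phi 69.81 zax [-0.0012  0.001  -1.    ] F [-0.1 -0.4 -0.3] M [ 0.02 -0.07  0.01] gap 85.6 grip 0.0
1284 99.83002680287274 ((1.4183464050292969, -4.8930583000183105), (66.53278350830078, 15.835161209106445), 0.07704031467437744)
2356 62.09704235772076 ((3.7378482818603516, -5.0585174560546875), (64.71633911132812, 62.90264129638672), 88.843017578125)
6197 54.0305503781916 ((2.9059181213378906, -4.817058563232422), (99.09078216552734, 99.81796264648438), 0.04673536494374275)
```

View pics/s1.png

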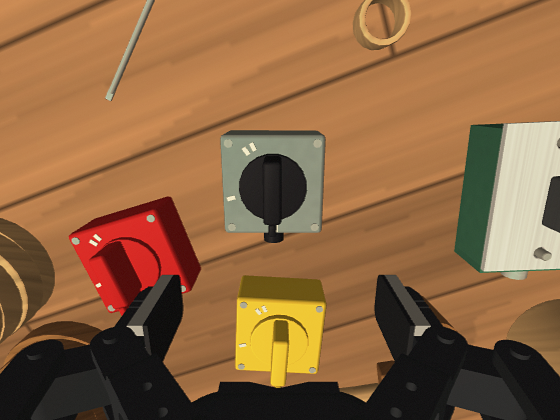

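Grey starter at (273,183): nose at the bottom (off), start mark at left (231,198), two run marks at top left (249,149). The tool needs a shift of about (+2,-5.7) mm.

Call:
arm_command --moves '[1,2.2,-5.7,20,0,0,0,1,0,0,40,0,0,0,1,0,0,10,0,0,0,1,0,0,0,0,0,0,1,0,0,0,0,0,0]'

```text
clock: 15.72
tcp_pos: [0.4854, -0.2719, 0.1394]
orientation: [0.001, 0.176, 0.984, -0.0]
wrist_force: [0.2, 0.2, -0.0]
finger_gap: 0.085
grip_force: 0.0
```

```bash
python3 - <<'E'
from h import *
t,Rm=pose();p,d,i,T=cam('wrist');P=cloud(d,i,T);Q=(P-t)@Rm*1000;z=P[...,2]*1000
n=np.hypot(Q[...,0],Q[...,1])<90
for a,b in((97,106),(58,67),(50,57)):
    m=n&(z>a)&(z<b);L,k=ndimage.label(m);s=ndimage.sum(m,L,range(1,k+1));m=L==1+np.argmax(s)
    print(m.sum(),np.median(z[m]),cv2.minAreaRect(Q[m][:,:2].astype(np.float32)))
    if b==67: 
        q=cv2.convexHull(Q[m][:,:2].astype(np.float32))[:,0]; q=q[abs(q[:,1]-q[:,1].mean())>10]
        A=np.c_[2*q,np.ones(len(q))];c=np.linalg.lstsq(A,(q**2).sum(1),rcond=None)[0];print('disc circle',c[:2],np.sqrt(c[2]+c[:2]@c[:2]))
E
```

```text
t 15.72 tcp [ 485.4 -271.9  139.4] phi 69.76 zax [ 0.0019 -0.0013 -1.    ] F [ 0.2  0.2 -0. ] M [ 0.04 -0.01  0.03] gap 85.0 grip 0.0
2024 99.88774980778265 ((0.59722900390625, 1.6103219985961914), (67.11078643798828, 15.72996711730957), 0.5573639273643494)
3576 62.071420792054006 ((3.3177757263183594, 1.1330604553222656), (64.86489868164062, 63.198211669921875), 89.1734619140625)
disc circle [2.51545659 1.5189353 ] 32.55167252249198
9217 54.03814484602631 ((2.5027694702148438, 1.5795745849609375), (98.9903564453125, 99.97430419921875), 0.04367285221815109)
```

Call:
arm_command --moves '[1,1.5,0.6,20,0,0,0,1,0,0,30,0,0,0,1,0,0,15,0,0,0,1,0,0,4,0,0,0,1,0,0,0,0,0,0,1,0,0,0,0,0,0]'

```text
clock: 16.52
tcp_pos: [0.484, -0.271, 0.07]
orientation: [0.001, 0.176, 0.984, -0.0]
wrist_force: [-0.4, -0.0, 0.2]
finger_gap: 0.0855
grip_force: 0.0
```

Call:
arm_command --moves '[-1,0,0,0,0,0,0,-1,0,0,0,0,0,0,-1,0,0,0,0,0,0,-1,0,0,0,0,0,0,-1,0,0,0,0,0,0,-1,0,0,0,0,0,0]' --newtons 50

```text
clock: 17.27
tcp_pos: [0.4833, -0.2704, 0.0691]
orientation: [0.0, 0.176, 0.984, 0.0]
wrist_force: [-1.1, 1.1, 3.5]
finger_gap: 0.014
grip_force: 49.3
```

```bash
python3 -c "
from h import *
pose()"
```

```text
t 17.27 tcp [ 483.3 -270.4   69.1] phi 69.73 zax [ 3.e-04  0.e+00 -1.e+00] F [-1.1  1.1  3.5] M [0.22 0.12 0.  ] gap 14.0 grip 49.3
```

Well centred. Turning clockwise to start.

Call:
arm_command --moves '[-1,0,0,0,0,0,0.16,-1,0,0,0,0,0,0.16,-1,0,0,0,0,0,0.16,-1,0,0,0,0,0,0.16,-1,0,0,0,0,0,0.17,-1,0,0,0,0,0,0.17,-1,0,0,0,0,0,0.16,-1,0,0,0,0,0,0.16]' --newtons 80

```text
clock: 18.27
tcp_pos: [0.4853, -0.2692, 0.0693]
orientation: [0.001, 0.737, 0.676, 0.002]
wrist_force: [5.1, 5.5, 0.8]
finger_gap: 0.0128
grip_force: 78.8
```

Call:
arm_command --moves '[-1,0,0,0,0,0,0,-1,0,0,0,0,0,0]'

```text
clock: 18.52
tcp_pos: [0.4853, -0.2692, 0.0693]
orientation: [0.001, 0.735, 0.678, 0.002]
wrist_force: [5.6, 4.8, 2.1]
finger_gap: 0.0129
grip_force: 78.8
```

```bash
python3 -c "
from h import *
pose()"
```

```text
t 18.52 tcp [ 485.3 -269.2   69.3] phi -4.67 zax [ 0.0042  0.0024 -1.    ] F [5.6 4.8 2.1] M [ 1.1  -1.08  0.02] gap 12.9 grip 78.8
```

Turned 1.298 rad, at the start detent. Holding about two seconds, relieving the small side force.

Call:
arm_command --moves '[-1,0.5,0.8,0,0,0,0,-1,0,0,0,0,0,0,-1,0,0,0,0,0,0,-1,0,0,0,0,0,0,-1,0,0,0,0,0,0,-1,0,0,0,0,0,0,-1,0,0,0,0,0,0,-1,0,0,0,0,0,0]'

```text
clock: 19.52
tcp_pos: [0.4853, -0.2692, 0.0693]
orientation: [0.0, 0.735, 0.678, 0.002]
wrist_force: [3.4, 5.0, 4.3]
finger_gap: 0.0127
grip_force: 79.0
```

Call:
arm_command --moves '[-1,0,0,0,0,0,0,-1,0,0,0,0,0,0,-1,0,0,0,0,0,0,-1,0,0,0,0,0,0,-1,0,0,0,0,0,0,-1,0,0,0,0,0,0]'

```text
clock: 20.27
tcp_pos: [0.4853, -0.2692, 0.0693]
orientation: [0.0, 0.736, 0.678, 0.002]
wrist_force: [3.8, 4.4, 3.0]
finger_gap: 0.0135
grip_force: 79.0
```

Call:
arm_command --moves '[-1,0,0,0,0,0,0.16,-1,0,0,0,0,0,0.16,-1,0,0,0,0,0,0.16,-1,0,0,0,0,0,0.16,-1,0,0,0,0,0,0.17,-1,0,0,0,0,0,0.17,-1,0,0,0,0,0,0.16,-1,0,0,0,0,0,0.16]'

```text
clock: 21.28
tcp_pos: [0.4871, -0.2708, 0.0693]
orientation: [0.001, 0.996, 0.092, 0.003]
wrist_force: [8.1, 1.1, -1.5]
finger_gap: 0.0133
grip_force: 78.3
```

Call:
arm_command --moves '[-1,0,0,0,0,0,0,-1,0,0,0,0,0,0]'

```text
clock: 21.52
tcp_pos: [0.4871, -0.2708, 0.0693]
orientation: [0.001, 0.996, 0.094, 0.003]
wrist_force: [8.2, 0.9, -1.9]
finger_gap: 0.0129
grip_force: 78.3
```

```bash
python3 -c "
from h import *
pose()"
```

```text
t 21.52 tcp [ 487.1 -270.8   69.3] phi -79.21 zax [ 5.7e-03 -9.0e-04 -1.0e+00] F [ 8.2  0.9 -1.9] M [ 0.29 -1.7  -0.  ] gap 12.9 grip 78.3
```

Total turn is 148.9° = 2.60 rad. Releasing, lifting, and checking both the handle and the cover.

Call:
arm_command --moves '[-0.2,0,0,0,0,0,0,0.3,0,0,0,0,0,0,1,0,0,0,0,0,0,1,0,0,0,0,0,0,1,0,0,-10,0,0,0,1,0,0,-40,0,0,0,1,0,0,-50,0,0,0,1,0,0,-50,0,0,0]'

```text
clock: 22.52
tcp_pos: [0.4839, -0.27, 0.2211]
orientation: [0.0, 0.996, 0.094, 0.0]
wrist_force: [1.2, -1.0, 0.5]
finger_gap: 0.0855
grip_force: 0.0
```

Call:
arm_command --moves '[1,0,0,0,0,0,0,1,0,0,0,0,0,0]'

```text
clock: 22.78
tcp_pos: [0.4841, -0.2701, 0.2192]
orientation: [0.0, 0.996, 0.094, 0.0]
wrist_force: [0.8, 0.7, -0.3]
finger_gap: 0.0849
grip_force: 0.0
```

```bash
python3 - <<'E'
from h import *
t,Rm=pose();p,d,i,T=cam('wrist');P=cloud(d,i,T);Q=(P-t)@Rm*1000;z=P[...,2]*1000
m=(np.hypot(Q[...,0],Q[...,1])<60)&(z>93)&(z<106)
r=cv2.minAreaRect(P[m][:,:2].astype(np.float32)*1000);print('bar world',r)
p2,d2,i2,T2=cam('scene');P=cloud(d2,i2,T2);z=P[...,2]
m=(np.hypot(P[...,0]-.59,P[...,1]+.02)<.1)&(z>.055)&(z<.068)&(p2.min(-1)>100)
print('cover',cv2.minAreaRect(P[m][:,:2].astype(np.float32)*1000),np.median(z[m]))
cv2.imwrite('pics/end.png',cv2.hconcat([cv2.resize(p,(400,300)),cv2.resize(p2,(400,300))]))
E
```

```text
t 22.77 tcp [ 484.1 -270.1  219.2] phi -79.24 zax [ 6.e-04 -5.e-04 -1.e+00] F [ 0.8  0.7 -0.3] M [0.01 0.01 0.02] gap 84.9 grip 0.0
bar world ((483.4123840332031, -270.1986999511719), (65.95936584472656, 15.79987621307373), 10.40748405456543)
cover ((591.5537719726562, -19.742324829101562), (113.44015502929688, 151.1477508544922), 72.16580200195312) 0.06133428790949075
```

View pics/end.png

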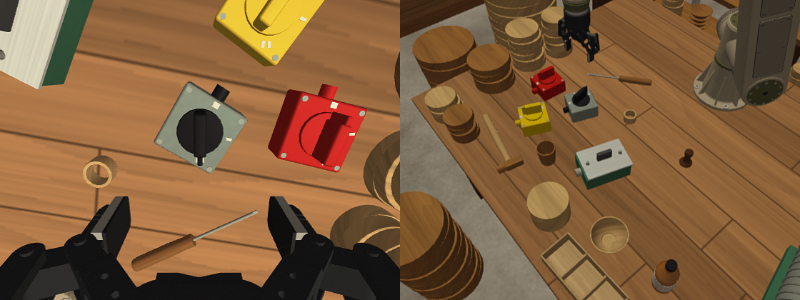

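The left image shows the handle nose at (200,160) on the run marks, at 2.6 rad. The right one shows the cover flush on the case at (603,160) and all bystanders standing. Handing in.

```bash
python3 -c "
from workcell import *
print(hand_in())"
```

```text
the job is handed in; nothing more can be done
None
```

The job is handed in at about 23 s of the allowed 72 s: the cover is seated flush over both pins (about 7 N contact), and the handle was held about 2 s at start and is now at run (2.6 rad); the bystanders were all still standing in the last picture.

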